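# Fill the counter display of grey paints from light to dark

## Task

Fill the four empty lanes of the blue counter display with the four grey paint jars from the delivery carton, so that the row runs from light to dark from the white jar at one end to the black jar at the other: one jar standing upright in each lane. Set the glass jars down rather than dropping them, and leave the white, black, red and blue jars standing where they are.

Things in the scene. Friction and masses are not known exactly. Their poses are not given: they have to be found in the camera images.
- display: low sky-blue steel tray, fixed, 64 x 344 mm, yellow price rail on its +x side; origin at its underside's centre. Six lanes in a row along y, centres at x 0, y -140, -84, -28, 28, 84, 140 mm; floor 12 mm above origin. Each 52 mm wide between wires and 56 mm deep between lips (all tops 22 mm above origin; end plates 34). White and black jars hold the end lanes, either way round; four are empty
- white_jar: paint jar, an upright round cylinder 36 mm in diameter and 52 mm high (about 70 g), straight-sided to grip anywhere; origin at the centre of its underside, z up; lid and paint are white. Stands loose in one end lane of the display: the light end
- black_jar: paint jar, an upright round cylinder 36 mm in diameter and 52 mm high (about 70 g), straight-sided to grip anywhere; origin at the centre of its underside, z up; lid and paint are black. Stands loose in the other end lane: the dark end
- light_grey: paint jar, an upright round cylinder 36 mm in diameter and 52 mm high (about 70 g), straight-sided to grip anywhere; origin at the centre of its underside, z up; lid and paint are light grey, the lightest of the four greys. Starts in the carton
- mid_grey: paint jar, an upright round cylinder 36 mm in diameter and 52 mm high (about 70 g), straight-sided to grip anywhere; origin at the centre of its underside, z up; lid and paint are medium grey, second lightest of the greys. Starts in the carton
- dark_grey: paint jar, an upright round cylinder 36 mm in diameter and 52 mm high (about 70 g), straight-sided to grip anywhere; origin at the centre of its underside, z up; lid and paint are dark grey, third lightest of the greys. Starts in the carton
- charcoal: paint jar, an upright round cylinder 36 mm in diameter and 52 mm high (about 70 g), straight-sided to grip anywhere; origin at the centre of its underside, z up; lid and paint are charcoal, the darkest grey, yet clearly lighter than the black jar. Starts in the carton
- red_jar: paint jar, an upright round cylinder 36 mm in diameter and 52 mm high (about 70 g), straight-sided to grip anywhere; origin at the centre of its underside, z up; lid and paint are red. Stays in the carton
- blue_jar: paint jar, an upright round cylinder 36 mm in diameter and 52 mm high (about 70 g), straight-sided to grip anywhere; origin at the centre of its underside, z up; lid and paint are blue. Stays in the carton
- carton: open cardboard delivery tray, fixed, 250 (x) by 175 mm (y), walls 4 mm thick and 26 mm high; origin at its underside's centre, floor 4 mm above it. Holds six jars in mixed order, three along x by two along y, about 75 mm apart (x -75, 0, 75, y -37, 37 mm, each up to 5 mm off)
Not all that is in view belongs to the job. What is shaped like the charcoal but green is not meant.

How it is judged:
At the end, for the whole second after the job is handed in: From the white end the lanes hold white, light, medium, dark grey, charcoal, black: each on the display floor (8 to 16 mm above its origin), within 13 mm of its lane centre in x and y, upright within 0.1 rad, at rest; red and blue upright, at rest, within 30 mm of their starts (((y of white_jar in the frame of display between 0.127 and 0.153 m and y of light_grey in the frame of display between 0.071 and 0.097 m and y of mid_grey in the frame of display between 0.015 and 0.041 m and y of dark_grey in the frame of display between -0.041 and -0.015 m and y of charcoal in the frame of display between -0.097 and -0.071 m and y of black_jar in the frame of display between -0.153 and -0.127 m) or (y of white_jar in the frame of display between -0.153 and -0.127 m and y of light_grey in the frame of display between -0.097 and -0.071 m and y of mid_grey in the frame of display between -0.041 and -0.015 m and y of dark_grey in the frame of display between 0.015 and 0.041 m and y of charcoal in the frame of display between 0.071 and 0.097 m and y of black_jar in the frame of display between 0.127 and 0.153 m)) and x of white_jar in the frame of display between -0.013 and 0.013 m and z of white_jar in the frame of display between 0.008 and 0.016 m and x of light_grey in the frame of display between -0.013 and 0.013 m and z of light_grey in the frame of display between 0.008 and 0.016 m and x of mid_grey in the frame of display between -0.013 and 0.013 m and z of mid_grey in the frame of display between 0.008 and 0.016 m and x of dark_grey in the frame of display between -0.013 and 0.013 m and z of dark_grey in the frame of display between 0.008 and 0.016 m and x of charcoal in the frame of display between -0.013 and 0.013 m and z of charcoal in the frame of display between 0.008 and 0.016 m and x of black_jar in the frame of display between -0.013 and 0.013 m and z of black_jar in the frame of display between 0.008 and 0.016 m and angle between each of white_jar, light_grey, mid_grey, dark_grey, charcoal, black_jar, red_jar, blue_jar's own z axis and vertical below 0.1 rad and linear speed of each of white_jar, light_grey, mid_grey, dark_grey, charcoal, black_jar, red_jar, blue_jar below 0.02 m/s and distance of each of red_jar, blue_jar from where it was at the start of the episode below 0.03 m); the robot touches nothing.
It fails at once if the white or the black jar pushed more than 20 mm or tilted beyond 0.35 rad (distance of any of white_jar, black_jar from where it was at the start of the episode above 0.02 m or angle between any of white_jar, black_jar's own z axis and vertical above 0.35 rad).
It fails at once if the red or the blue jar moved more than 30 mm or tilted beyond 0.35 rad (distance of any of red_jar, blue_jar from where it was at the start of the episode above 0.03 m or angle between any of red_jar, blue_jar's own z axis and vertical above 0.35 rad).
It fails at once if a grey jar tipped over (beyond 0.8 rad) (angle between any of light_grey, mid_grey, dark_grey, charcoal's own z axis and vertical above 0.8 rad).
It fails at once if a grey jar dropped or flung: moving faster than 0.6 m/s (a fall of about 2 cm) while the fingers do not touch it ((linear speed of light_grey above 0.6 m/s and contact force between the fingers and light_grey below 0.01 N) or (linear speed of mid_grey above 0.6 m/s and contact force between the fingers and mid_grey below 0.01 N) or (linear speed of dark_grey above 0.6 m/s and contact force between the fingers and dark_grey below 0.01 N) or (linear speed of charcoal above 0.6 m/s and contact force between the fingers and charcoal below 0.01 N)).
It also fails if it takes over 96 s, if anything falls off the work surface, if the arm or the gripper's body presses on something with over 40 N, if the wrist force passes 120 N, or if a joint passes its speed limit or range.

## Robot

A 6-joint arm with a two-finger parallel gripper is mounted at the origin on the work surface. World frame = base frame: x ahead of the robot, y to its left, z up, the work surface at z = 0. Lengths are in m, angles in rad, forces in N, time in s.
With the tool pointing down it reaches from about 0.3 to 0.95 m from the base axis. Payload 3.1 kg.
Tool frame: the origin (TCP) lies midway between the tips of the shut fingers; the grasp point (between the pads) lies 19 mm behind it (grip_point_offset is the z of the grasp point in the tool frame, in m); z points along the fingers, y is the line along which they close (so a half turn about z gives the same grasp; the last joint's range is limited). The gripper opens to 85 mm and grips with 20 to 120 N. Pads are 22 mm wide; open, the fingers measure 114 mm over their backs; the gripper's body (76 mm by 85 mm) begins 54 mm behind the grasp point. The pads swing forward as they close: fully open they stand 13 mm farther back than shut.
Start: joints at [1.222, 0.308, 1.634, -0, 1.2, -0.07], TCP at [0.172, 0.601, 0.231] pointing down, gripper open.
Joint ranges: [-3.06, 3.06], [-0.79, 1.96], [0.05, 2.63], [-1.19, 4.34], [0.05, 2.64], [-2.94, 2.94]. Speed limits (rad/s): [2.79, 2.79, 3.14, 3.14, 3.14, 3.14].

## Interface

Orientations are given as a unit quaternion [w, x, y, z].
In Python, from bench import get_obs, snapshot, get_calibration, finish_job, grip_point_offset gives the robot as it stands.
- The arm moves only by the shell command python3 -m pendant 'ROWS'. ROWS is JSON, a list of rows, each a list of 3 entries, a list of its own where there are three numbers: the turn, a rotation vector about the tool's x, y, z in degrees, then the shift along the tool's x, y, z in mm, then the finger opening in mm, from 0 to 85.4. In form: [[[rx, ry, rz], [x, y, z], claw], ...]. A call has 1 to 8 rows; each row is the pose to reach, as a shift and turn from the pose commanded when the call began, along the tool's axes at that moment; what a row does not reach only later rows make up. A row lasts 1/8 s, in which the tool goes at most 62.5 mm and 10.7 degrees, less where a joint would pass 70% of its speed; a pose out of reach is approached as far as the arm can. A call with a gripper value outside its range is refused whole. The fingers move at their own pace and stop on an object; the grip force is fixed at half the most. Time passes only in rows, so rows that repeat a pose let the fingers close. It gives the time, the measured TCP pose, the force, the opening and the grip force at its end, in the units of the state.
- get_obs(): the state, without advancing time (a new reading comes with each control period).
- snapshot(name): name is "side" or "top" or "wrist"; returns the picture (384x512x3 uint8, red, green, blue); there is no depth.
- get_calibration(name): a dict with "fx", "fy", "cx", "cy" (pixels), "world_to_cam" (4x4, takes a point from world to camera coordinates). Camera axes: x right, y down, z forward; pixel columns grow to the right and rows downward; lengths in m; the calibration is good to about 2 mm. A picture is of the moment at which its call begins: read the wrist's pose just before it. get_calibration takes no time and is no camera call; for the wrist camera it gives the pose at the moment of the call.
- finish_job(): hands the job in; it is judged then, once.
The state is a dict: "time_s": time; "joint_pos": joint angles; "dq": joint speeds; "effort": joint torques, N m; "ee_pos": TCP position; "eef_rot": TCP orientation; "contact_force": force on the tool from outside, world axes, zero at the start; "torque": the same for the moment, N m; "finger_gap": opening from 0.0 (shut) to 1.0 (fully open); "grip_force": force on a finger pad.
Only numpy, scipy, OpenCV 4.12 (cv2) and the standard library are available. Lean on these libraries where they do the work, as an engineer would, in place of code of your own. Each camera call takes 0.05 s, during which the arm holds its last target. There are 200 camera calls.

## Working session

There is one attempt and no reset: what is moved stays moved. The work goes in short steps, Python scripts to look and compute and a shell command to move; the robot and the scene stay as the last step left them, time stands still between calls to the robot, and variables do not carry over. Pictures are saved under pics/ and viewed, at most 14 in all, crops included, and the job is handed in when it is done.

```bash
mkdir -p pics; ls
python3 - <<'E'
from bench import *
import cv2
o=get_obs();print(o['time_s'],o['ee_pos'],o['eef_rot'],o['finger_gap'],grip_point_offset)
for n in("top","side"):
    cv2.imwrite(f"pics/{n}0.png",snapshot(n)[:,:,::-1]); c=get_calibration(n);print(n,c)
E
```

```text
pics
0.0 [0.17171249 0.60009267 0.23004231] [-2.45757227e-04  1.38925828e-01  9.90302121e-01 -1.12381241e-03] 1.0010743883493405 -0.0187
top {'fx': 425.47158572701323, 'fy': 425.47158572701323, 'cx': 263.4024495640858, 'cy': 184.79678054934794, 'world_to_cam': array([[ 0.09740305, -0.99524411, -0.00134713, -0.01271669],
       [-0.97404502, -0.09505027, -0.20543061,  0.52332269],
       [ 0.20432556,  0.02132174, -0.97867076,  0.96340096],
       [ 0.        ,  0.        ,  0.        ,  1.        ]])}
side {'fx': 464.66684224314656, 'fy': 464.66684224314656, 'cx': 251.08952058813202, 'cy': 189.3953762901292, 'world_to_cam': array([[-0.98045484, -0.19572625, -0.01998849,  0.52079568],
       [-0.09580208,  0.56368752, -0.82041352,  0.06618861],
       [ 0.17184372, -0.80246347, -0.57142114,  0.94596733],
       [ 0.        ,  0.        ,  0.        ,  1.        ]])}
```

View pics/top0.png

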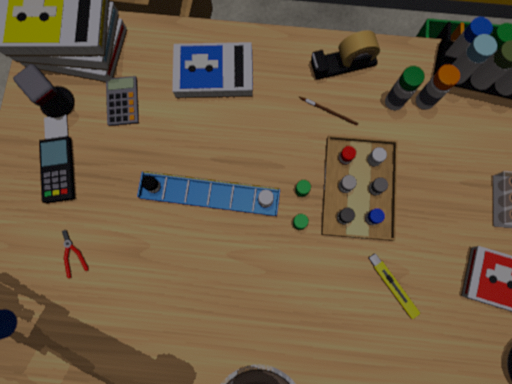

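View pics/side0.png

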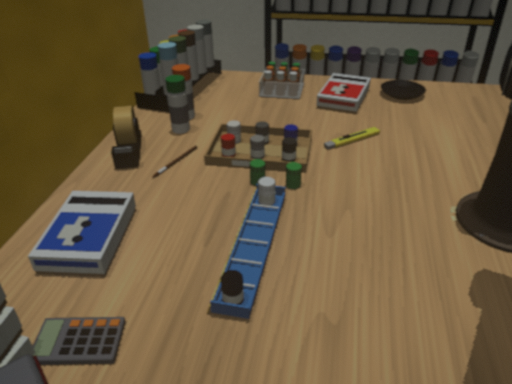

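The top view shows the display with black at (150,183) and white at (265,198). The carton has red (348,154), blue (376,216) and greys at (378,155), (348,183), (379,185) and (347,215). Possible confusions are the two green jars at (303,187) and (301,221), which I'll avoid, and the dark pair (379,185)/(347,215). A close crop will help me decide.

```bash
cat > h.py <<'E'
import numpy as np
from bench import *
def px2w(n,u,v,z,c=None):
    c=c or get_calibration(n); M=c["world_to_cam"]; R,t=M[:3,:3],M[:3,3]
    d=R.T@np.array([(u-c["cx"])/c["fx"],(v-c["cy"])/c["fy"],1]); o=-R.T@t
    return o+d*(z-o[2])/d[2]
def w2px(n,p,c=None):
    c=c or get_calibration(n); q=c["world_to_cam"]@np.append(p,1); return c["fx"]*q[0]/q[2]+c["cx"],c["fy"]*q[1]/q[2]+c["cy"]
E
python3 - <<'E'
from h import *; import cv2
im=cv2.imread("pics/top0.png")
a=cv2.resize(im[125:250,310:405],None,fx=4.8,fy=4.8,interpolation=cv2.INTER_CUBIC)
cv2.imwrite("pics/c1.png",a)
b=cv2.resize(im[160:240,130:320],None,fx=4.2,fy=4.2,interpolation=cv2.INTER_CUBIC)
cv2.imwrite("pics/c2.png",b)
for n,u,v,z in [("red",348,154,.056),("a",378,155,.056),("b",348,183,.056),("c",379,185,.056),("d",347,215,.056),("blue",376,216,.056),("w",265,198,.064),("k",150,183,.064),("g",303,187,.052),("g",301,221,.052)]:
    print(n,px2w("top",u,v,z).round(4), im[v-1:v+2,u-1:u+2].mean((0,1)).round())
E
```

```text
red [ 0.6176 -0.1585  0.056 ] [ 11.  13. 135.]
a [ 0.6221 -0.2309  0.056 ] [138. 132. 134.]
b [ 0.5457 -0.1625  0.056 ] [113. 110. 115.]
c [ 0.548  -0.2364  0.056 ] [75. 74. 76.]
d [ 0.4686 -0.1646  0.056 ] [54. 54. 56.]
blue [ 0.4728 -0.2326  0.056 ] [126.  44.  21.]
w [0.4888 0.0312 0.064 ] [139. 132. 134.]
k [0.4983 0.3061 0.064 ] [9. 8. 8.]
g [ 0.5264 -0.0566  0.052 ] [ 56. 112.  37.]
g [ 0.4445 -0.0583  0.052 ] [ 61. 116.  42.]
```

View pics/c1.png

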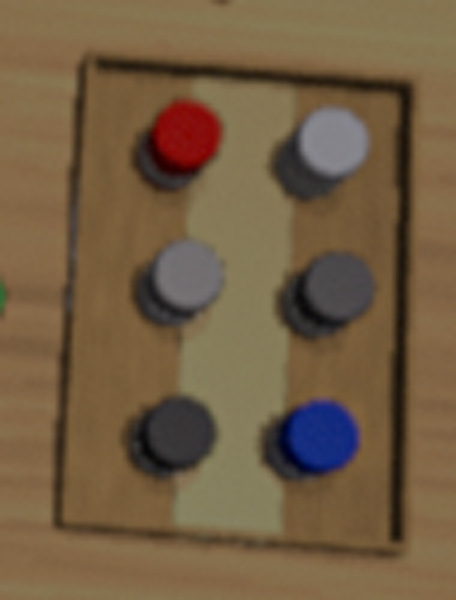

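View pics/c2.png

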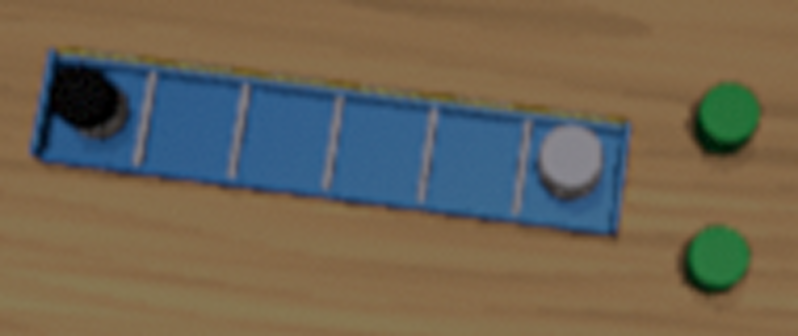

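Run:
```python
from h import *
P=lambda x,y,s,u0,v0,z: px2w("top",u0+(x+.5)/s-.5,v0+(y+.5)/s-.5,z)
j={k:P(*p,4.8,310,125,.056) for k,p in dict(red=(187,135),light=(333,144),mid=(188,274),dark=(337,288),char=(180,432),blue=(320,436)).items()}
for k,p in j.items(): print(k,p.round(4))
w=np.array([P(*p,4.2,130,160,.021) for p in [(145.5,119),(239,132),(334,143),(428,155.5),(524,167.5)]])[:,:2]
s=np.array([112,56,0,-56,-112])/1000
A=np.c_[np.ones(5),s]; X,r,*_=np.linalg.lstsq(A,w,rcond=None)
print("centre",X[0],"ydir",X[1],np.linalg.norm(X[1]),"resid mm",((w-A@X)*1e3).round(1).tolist())
yd=X[1]/np.linalg.norm(X[1]); print("yaw deg",np.degrees(np.arctan2(-yd[0],yd[1])))
for n,l in dict(light=-.084,mid=-.028,dark=.028,char=.084).items(): print(n,"lane",(X[0]+yd*l).round(4))
for p in [(52,52),(628,124),(615,235),(36,157)]: print("corner",P(*p,4.2,130,160,.024).round(4))
for n,p,z in [("w",(571,158),.064),("k",(84,95),.064),("g",(728,118),.052),("g",(718,259),.052)]: print(n,P(*p,4.2,130,160,z).round(4))
E=[P(*p,4.8,310,125,.026) for p in [(85,60),(410,85),(400,548),(58,524)]]; print(np.round(E,4))
```

```text
red [ 0.6209 -0.1596  0.056 ]
light [ 0.6233 -0.2332  0.056 ]
mid [ 0.5491 -0.1642  0.056 ]
dark [ 0.5492 -0.2383  0.056 ]
char [ 0.4695 -0.1648  0.056 ]
blue [ 0.4742 -0.2331  0.056 ]
centre [0.4936326  0.16981389] ydir [0.03115664 1.00140623] 1.001890796935975 resid mm [[0.2, -0.2], [-0.4, 0.2], [0.2, -0.1], [-0.1, 0.3], [0.0, -0.2]]
yaw deg -1.7820622177936074
light lane [0.491  0.0859]
mid lane [0.4928 0.1418]
dark lane [0.4945 0.1978]
char lane [0.4962 0.2538]
corner [0.5314 0.3419 0.024 ]
corner [ 0.5213 -0.0007  0.024 ]
corner [0.4554 0.0009 0.024 ]
corner [0.4682 0.3414 0.024 ]
w [0.4908 0.03   0.064 ]
k [0.5    0.3073 0.064 ]
g [ 0.5247 -0.0566  0.052 ]
g [ 0.4437 -0.0574  0.052 ]
[[ 0.6658 -0.1094  0.026 ]
 [ 0.6686 -0.2795  0.026 ]
 [ 0.4267 -0.2828  0.026 ]
 [ 0.422  -0.1122  0.026 ]]
```

Everything fits: jars about 75 mm apart, lane pitch 56.1 mm, carton about 245 x 171 mm. White is at the -y end. By lid brightness, light is (378,155), mid (348,183), dark (379,185) and charcoal (347,215). First move: turn 74° so the fingers close along world x.

```bash
python3 -m pendant '[[[0,0,9],[-42,-42,0],54],[[0,0,18],[-84,-85,0],54],[[0,0,28],[-126,-128,0],54],[[0,0,37],[-168,-170,0],54],[[0,0,46],[-210,-213,0],54],[[0,0,55],[-252,-256,0],54],[[0,0,65],[-294,-298,0],54],[[0,0,74],[-336,-341,0],54]]'
```

```text
time_s: 1.1
ee_pos: [0.4016, 0.1788, 0.2311]
eef_rot: [0.0, 0.709, 0.705, 0.0]
contact_force: [0.9, 0.3, -0.6]
finger_gap: 0.634
grip_force: 0.0
```

```bash
python3 -m pendant '[[[0,0,0],[-52,28,0],54],[[0,0,0],[-104,56,10],54],[[0,0,0],[-156,84,20],54],[[0,0,0],[-208,112,40],54],[[0,0,0],[-260,140,60],54],[[0,0,0],[-312,168,80],54],[[0,0,0],[-364,196,100],54],[[0,0,0],[-412,222,100],54]]'
python3 - <<'E'
from h import *; import cv2,time
o=get_obs(); c=get_calibration("wrist"); cv2.imwrite("pics/w1.png",cv2.cvtColor(snapshot("wrist"),cv2.COLOR_RGB2BGR))
print(o['ee_pos'],o['finger_gap']); np.save("w1.npy",c["world_to_cam"]); print(c["fx"],c["cx"],c["cy"])
for n,p in dict(light=(.6233,-.2332,.056),dark=(.5492,-.2383,.056),tcp=tuple(o['ee_pos'])).items(): print(n,w2px("wrist",p,c))
E
```

```text
time_s: 2.1
ee_pos: [0.622, -0.2324, 0.1279]
eef_rot: [-0.003, 0.707, 0.707, -0.001]
contact_force: [-0.2, 0.0, -0.6]
finger_gap: 0.637
grip_force: 0.0
[ 0.6219666  -0.2324021   0.12785577] 0.6373242850259997
312.9997792686361 252.84908435549787 189.08191424764502
light (np.float64(255.08797881530063), np.float64(200.83535487190576))
dark (np.float64(153.31473273711208), np.float64(207.2711858188037))
tcp (np.float64(252.4618305795673), np.float64(243.40467513489668))
```

View pics/w1.png

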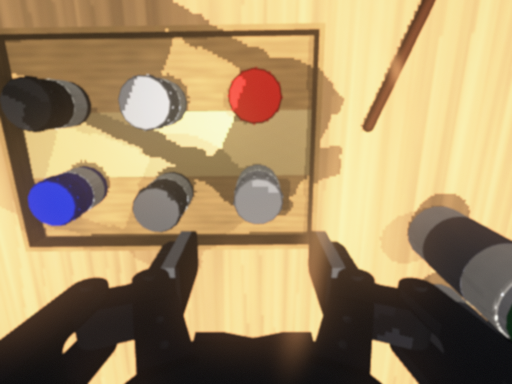

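The wrist view disagrees with the top view: the lid at (150,102), which I called mid, looks lighter than the one at (258,195), which I called light. Shadow or exposure could be misleading, so I'll check from another pose before grasping.

```bash
python3 -m pendant '[[[0,0,0],[0,-40,-50],54],[[0,0,0],[0,-80,-100],54],[[0,0,0],[0,-120,-120],54],[[0,0,0],[-30,-140,-120],54],[[0,0,0],[-30,-140,-120],54]]'
cat > lid.py <<'E'
from h import *; import cv2,sys
J=dict(red=(.6209,-.1596),a=(.6233,-.2332),b=(.5491,-.1642),c=(.5492,-.2383),d=(.4695,-.1648),blue=(.4742,-.2331))
t=sys.argv[1]
for n in ("wrist","top","side"):
    c=get_calibration(n); im=snapshot(n); cv2.imwrite(f"pics/{n}_{t}.png",im[:,:,::-1])
    for k,(x,y) in list(J.items())+[("white",(.4908,.03)),("black",(.5,.3073))]:
        u,v=w2px(n,(x,y,.064 if k in("white","black") else .056),c); u,v=int(u),int(v)
        p=im[max(v-3,0):v+4,max(u-3,0):u+4]
        if p.size: print(n,k,(u,v),np.median(p,(0,1)))
E
python3 lid.py 2
```

```text
time_s: 2.78
ee_pos: [0.4821, -0.2625, 0.2517]
eef_rot: [0.0, 0.708, 0.706, -0.0]
contact_force: [-0.3, 0.1, -0.5]
finger_gap: 0.634
grip_force: 0.0
wrist red (390, 64) [233.  91.  62.]
wrist a (384, 138) [239. 239. 241.]
wrist b (318, 69) [221. 216. 212.]
wrist c (315, 142) [97. 88. 78.]
wrist d (240, 70) [122. 115. 109.]
wrist blue (245, 138) [ 52.  56. 131.]
wrist white (262, -183) [168. 143.  98.]
top red (348, 152) [146.  15.  13.]
top a (378, 154) [144. 143. 149.]
top b (348, 181) [124. 120. 122.]
top c (379, 184) [45. 44. 45.]
top d (347, 214) [62. 59. 60.]
top blue (376, 215) [ 5. 21. 81.]
top white (265, 197) [144. 143. 150.]
top black (149, 182) [10. 10. 10.]
side red (227, 137) [134.  38.  28.]
side a (233, 123) [152. 149. 136.]
side b (256, 138) [102. 100.  94.]
side c (261, 124) [54. 49. 43.]
side d (288, 140) [47. 42. 37.]
side blue (290, 127) [38. 35. 65.]
side white (266, 181) [155. 159. 157.]
side black (231, 275) [36. 30. 25.]
```

View pics/wrist_2.png

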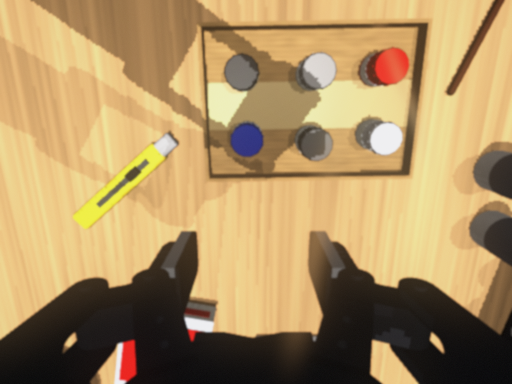

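The wrist camera now reads a=239, b=221, d=115. The arm's own shadow crosses the carton, and jar a was shaded in the previous view. With the arm away at the start, all lids were lit and read 135/113/75/54. So a is light, b mid, c dark and d charcoal, as first assigned. Going to light.

```bash
python3 -m pendant '[[[0,0,0],[10,47,0],54],[[0,0,0],[20,94,0],54],[[0,0,0],[29,141,30],54],[[0,0,0],[29,141,80],54],[[0,0,0],[29,141,130],54],[[0,0,0],[29,141,160],54],[[0,0,0],[29,141,160],54],[[0,0,0],[29,141,160],54]]'
```

```text
time_s: 3.92
ee_pos: [0.6257, -0.2321, 0.0922]
eef_rot: [0.001, 0.707, 0.708, 0.0]
contact_force: [0.4, -0.5, 0.2]
finger_gap: 0.634
grip_force: 0.0
```

```bash
python3 -m pendant '[[[0,0,0],[-1,-2,30],54],[[0,0,0],[-1,-2,55],54],[[0,0,0],[-1,-2,66],54],[[0,0,0],[-1,-2,66],54],[[0,0,0],[-1,-2,66],45],[[0,0,0],[-1,-2,66],30],[[0,0,0],[-1,-2,66],20],[[0,0,0],[-1,-2,66],20]]'
```

```text
time_s: 4.92
ee_pos: [0.6241, -0.234, 0.0274]
eef_rot: [0.002, 0.707, 0.707, 0.001]
contact_force: [0.1, 0.1, 6.3]
finger_gap: 0.403
grip_force: 60.1
```

```bash
python3 -m pendant '[[[0,0,0],[0,0,-15],20],[[0,0,0],[0,0,-45],20],[[0,0,0],[0,0,-90],20],[[0,0,0],[40,-17,-100],20],[[0,0,0],[90,-37,-100],20],[[0,0,0],[140,-58,-100],20],[[0,0,0],[190,-79,-100],20],[[0,0,0],[235,-98,-100],20]]'; python3 -m pendant '[[[0,0,0],[40,-17,0],20],[[0,0,0],[70,-29,0],20],[[0,0,0],[85,-35,0],20],[[0,0,0],[85,-35,0],20],[[0,0,0],[85,-35,0],20],[[0,0,0],[85,-35,0],20]]'
```

```text
time_s: 5.92
ee_pos: [0.5228, 0.0033, 0.1256]
eef_rot: [-0.0, 0.707, 0.707, -0.0]
contact_force: [0.8, 0.3, -0.4]
finger_gap: 0.407
grip_force: 59.8
time_s: 6.68
ee_pos: [0.4898, 0.0856, 0.1253]
eef_rot: [0.0, 0.707, 0.707, -0.0]
contact_force: [-0.1, -0.2, -1.6]
finger_gap: 0.403
grip_force: 59.8
```

```bash
python3 -m pendant '[[[0,0,0],[0,1,35],20],[[0,0,0],[0,1,65],20],[[0,0,0],[0,1,80],20],[[0,0,0],[0,1,86],20],[[0,0,0],[0,1,89],20],[[0,0,0],[0,1,89],20],[[0,0,0],[0,1,89],20]]'
```

```text
time_s: 7.55
ee_pos: [0.491, 0.0867, 0.0371]
eef_rot: [0.001, 0.707, 0.707, 0.001]
contact_force: [0.2, 0.5, -0.4]
finger_gap: 0.399
grip_force: 59.8
```

Lower 1–2 mm more, release and lift.

```bash
python3 -m pendant '[[[0,0,0],[0,0,1],20],[[0,0,0],[0,0,1],20],[[0,0,0],[0,0,1],40],[[0,0,0],[0,0,1],54],[[0,0,0],[0,0,1],54],[[0,0,0],[0,0,-20],54],[[0,0,0],[0,0,-60],54],[[0,0,0],[0,0,-90],54]]'; python3 lid.py 3
```

```text
time_s: 8.55
ee_pos: [0.4906, 0.0866, 0.1276]
eef_rot: [0.0, 0.707, 0.707, 0.0]
contact_force: [0.9, -0.3, -0.5]
finger_gap: 0.633
grip_force: 0.0
wrist white (252, 275) [249. 249. 251.]
wrist black (271, -213) [ 74. 126. 186.]
top red (348, 152) [158.  18.  16.]
top a (378, 154) [136. 107.  69.]
top b (348, 181) [136. 131. 133.]
top c (379, 184) [93. 89. 91.]
top d (347, 214) [69. 66. 67.]
top blue (376, 215) [ 27.  55. 149.]
top white (265, 197) [67. 59. 52.]
top black (149, 182) [12. 12. 12.]
side red (227, 137) [69. 34. 26.]
side a (233, 123) [52. 47. 39.]
side b (256, 138) [93. 92. 86.]
side c (261, 124) [31. 26. 21.]
side d (288, 140) [38. 33. 26.]
side blue (290, 127) [41. 38. 33.]
side white (266, 181) [166. 169. 167.]
side black (231, 275) [39. 32. 25.]
```

View pics/top_3.png

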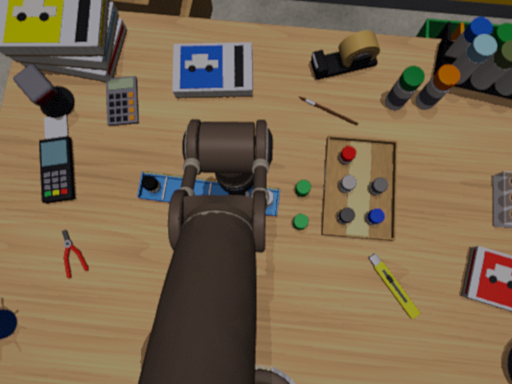

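The top view shows the carton fully lit, with lids at b=131, c=89 and d=66, which confirms mid, dark and charcoal. The placed light jar is hidden under the arm at about (235,195). Next is mid.

```bash
python3 -m pendant '[[[0,0,0],[-50,12,0],54],[[0,0,0],[-105,24,0],54],[[0,0,0],[-160,37,0],54],[[0,0,0],[-210,49,0],54],[[0,0,0],[-240,56,0],54],[[0,0,0],[-251,58,0],54],[[0,0,0],[-251,58,20],54],[[0,0,0],[-251,58,35],54]]'
```

```text
time_s: 9.7
ee_pos: [0.547, -0.1632, 0.0894]
eef_rot: [-0.001, 0.707, 0.707, -0.0]
contact_force: [-0.5, 0.3, 0.5]
finger_gap: 0.634
grip_force: 0.0
```

```bash
python3 -m pendant '[[[0,0,0],[0,0,30],54],[[0,0,0],[0,0,55],54],[[0,0,0],[0,0,66],54],[[0,0,0],[0,0,66],54],[[0,0,0],[0,0,66],45],[[0,0,0],[0,0,66],30],[[0,0,0],[0,0,66],20],[[0,0,0],[0,0,66],20]]'
```

```text
time_s: 10.7
ee_pos: [0.5497, -0.1649, 0.0268]
eef_rot: [0.001, 0.707, 0.707, 0.001]
contact_force: [0.9, 1.5, 5.3]
finger_gap: 0.401
grip_force: 59.7
```

```bash
python3 -m pendant '[[[0,0,0],[0,0,-15],20],[[0,0,0],[0,0,-45],20],[[0,0,0],[0,0,-90],20],[[0,0,0],[40,-7,-100],20],[[0,0,0],[95,-18,-100],20],[[0,0,0],[150,-28,-100],20],[[0,0,0],[205,-38,-100],20],[[0,0,0],[255,-47,-100],20]]'; python3 -m pendant '[[[0,0,0],[40,-8,0],20],[[0,0,0],[52,-10,0],20],[[0,0,0],[52,-10,0],20],[[0,0,0],[52,-10,35],20],[[0,0,0],[52,-10,65],20],[[0,0,0],[52,-10,80],20],[[0,0,0],[52,-10,86],20],[[0,0,0],[52,-10,86],20]]'
```

```text
time_s: 11.7
ee_pos: [0.5003, 0.0923, 0.1258]
eef_rot: [0.0, 0.707, 0.707, 0.0]
contact_force: [2.1, -0.6, -0.9]
finger_gap: 0.407
grip_force: 59.8
time_s: 12.7
ee_pos: [0.4918, 0.1422, 0.0396]
eef_rot: [0.0, 0.707, 0.707, 0.0]
contact_force: [-0.6, -0.0, 0.1]
finger_gap: 0.407
grip_force: 59.9
```

```bash
python3 -m pendant '[[[0,0,0],[0,1,2],20],[[0,0,0],[0,1,4],20],[[0,0,0],[0,1,4],20],[[0,0,0],[0,1,4],40],[[0,0,0],[0,1,4],54],[[0,0,0],[0,1,4],54],[[0,0,0],[0,1,-20],54],[[0,0,0],[0,1,-65],54]]'
```

```text
time_s: 13.7
ee_pos: [0.4901, 0.1422, 0.1031]
eef_rot: [-0.001, 0.707, 0.707, -0.002]
contact_force: [0.3, 0.3, -0.5]
finger_gap: 0.631
grip_force: 0.0
```

```bash
python3 -m pendant '[[[0,0,0],[-40,5,-22],54],[[0,0,0],[-95,14,-22],54],[[0,0,0],[-155,23,-22],54],[[0,0,0],[-215,32,-22],54],[[0,0,0],[-275,41,-22],54],[[0,0,0],[-335,50,-22],54],[[0,0,0],[-380,57,-22],54],[[0,0,0],[-380,57,-10],54]]'; python3 -m pendant '[[[0,0,0],[0,0,20],54],[[0,0,0],[0,0,20],54],[[0,0,0],[0,0,20],54]]'
```

```text
time_s: 14.7
ee_pos: [0.5511, -0.2416, 0.1156]
eef_rot: [0.003, 0.708, 0.706, 0.001]
contact_force: [-0.2, 0.8, -0.1]
finger_gap: 0.634
grip_force: 0.0
time_s: 15.08
ee_pos: [0.549, -0.2359, 0.0937]
eef_rot: [-0.001, 0.706, 0.708, -0.0]
contact_force: [-0.1, -0.0, 0.5]
finger_gap: 0.631
grip_force: 0.0
```

```bash
python3 -m pendant '[[[0,0,0],[-1,0,30],54],[[0,0,0],[-1,0,55],54],[[0,0,0],[-1,0,67],54],[[0,0,0],[-1,0,67],54],[[0,0,0],[-1,0,67],45],[[0,0,0],[-1,0,67],30],[[0,0,0],[-1,0,67],20],[[0,0,0],[-1,0,67],20]]'
```

```text
time_s: 16.08
ee_pos: [0.5507, -0.239, 0.0289]
eef_rot: [0.001, 0.707, 0.707, 0.001]
contact_force: [0.1, 0.3, 6.2]
finger_gap: 0.406
grip_force: 59.9
```

```bash
python3 -m pendant '[[[0,0,0],[0,0,-15],20],[[0,0,0],[0,0,-45],20],[[0,0,0],[0,0,-90],20],[[0,0,0],[40,-5,-100],20],[[0,0,0],[95,-12,-100],20],[[0,0,0],[150,-19,-100],20],[[0,0,0],[205,-26,-100],20],[[0,0,0],[260,-33,-100],20]]'; python3 -m pendant '[[[0,0,0],[55,-7,0],20],[[0,0,0],[110,-14,0],20],[[0,0,0],[155,-20,0],20],[[0,0,0],[176,-23,0],20],[[0,0,0],[176,-23,0],20],[[0,0,0],[176,-23,35],20],[[0,0,0],[176,-23,60],20],[[0,0,0],[176,-23,60],20]]'
```

```text
time_s: 17.08
ee_pos: [0.5156, 0.0232, 0.1278]
eef_rot: [0.0, 0.707, 0.707, 0.0]
contact_force: [0.2, 0.1, 0.2]
finger_gap: 0.404
grip_force: 59.8
time_s: 18.08
ee_pos: [0.4909, 0.1958, 0.0653]
eef_rot: [-0.001, 0.707, 0.707, -0.003]
contact_force: [-0.3, 0.0, -0.7]
finger_gap: 0.401
grip_force: 59.9
```

```bash
python3 -m pendant '[[[0,0,0],[1,2,12],20],[[0,0,0],[1,2,21],20],[[0,0,0],[1,2,27],20],[[0,0,0],[1,2,27],20],[[0,0,0],[1,2,27],20]]'
```

```text
time_s: 18.7
ee_pos: [0.4954, 0.1988, 0.0405]
eef_rot: [0.0, 0.707, 0.707, 0.0]
contact_force: [0.8, 0.6, 0.0]
finger_gap: 0.401
grip_force: 59.9
```

```bash
python3 -m pendant '[[[0,0,0],[-1,0,2],20],[[0,0,0],[-1,0,3],20],[[0,0,0],[-1,0,3],20],[[0,0,0],[-1,0,3],40],[[0,0,0],[-1,0,3],54],[[0,0,0],[-1,0,3],54],[[0,0,0],[-1,0,-20],54],[[0,0,0],[-1,0,-65],54]]'; python3 -m pendant '[[[0,0,0],[-40,-1,-22],54],[[0,0,0],[-95,-5,-22],54],[[0,0,0],[-155,-10,-22],54],[[0,0,0],[-215,-15,-22],54],[[0,0,0],[-275,-20,-22],54],[[0,0,0],[-335,-24,-22],54],[[0,0,0],[-363,-26,-22],54],[[0,0,0],[-363,-26,-10],54]]'; python3 -m pendant '[[[0,0,0],[0,0,20],54],[[0,0,0],[0,0,20],54],[[0,0,0],[0,0,20],54]]'
```

```text
time_s: 19.7
ee_pos: [0.4931, 0.1969, 0.104]
eef_rot: [-0.001, 0.707, 0.707, -0.002]
contact_force: [0.2, 0.3, 0.4]
finger_gap: 0.629
grip_force: 0.0
time_s: 20.7
ee_pos: [0.4704, -0.1679, 0.1162]
eef_rot: [0.002, 0.708, 0.706, 0.001]
contact_force: [0.5, -0.5, -0.0]
finger_gap: 0.635
grip_force: 0.0
time_s: 21.08
ee_pos: [0.4694, -0.1645, 0.0953]
eef_rot: [-0.0, 0.707, 0.708, 0.0]
contact_force: [-0.1, -0.4, -0.6]
finger_gap: 0.63
grip_force: 0.0
```

```bash
python3 -m pendant '[[[0,0,0],[0,0,30],54],[[0,0,0],[0,0,55],54],[[0,0,0],[0,0,68],54],[[0,0,0],[0,0,68],54],[[0,0,0],[0,0,68],45],[[0,0,0],[0,0,68],30],[[0,0,0],[0,0,68],20],[[0,0,0],[0,0,68],20]]'
```

```text
time_s: 22.08
ee_pos: [0.4708, -0.166, 0.0287]
eef_rot: [0.001, 0.707, 0.707, 0.001]
contact_force: [0.6, 0.1, 6.2]
finger_gap: 0.404
grip_force: 59.8
```

```bash
python3 -m pendant '[[[0,0,0],[0,0,-15],20],[[0,0,0],[0,0,-45],20],[[0,0,0],[0,0,-90],20],[[0,0,0],[40,2,-100],20],[[0,0,0],[95,6,-100],20],[[0,0,0],[150,9,-100],20],[[0,0,0],[205,13,-100],20],[[0,0,0],[260,16,-100],20]]'; python3 -m pendant '[[[0,0,0],[55,3,0],20],[[0,0,0],[110,7,0],20],[[0,0,0],[145,9,0],20],[[0,0,0],[159,10,0],20],[[0,0,0],[159,10,0],20],[[0,0,0],[159,10,35],20],[[0,0,0],[159,10,60],20],[[0,0,0],[159,10,60],20]]'
```

```text
time_s: 23.08
ee_pos: [0.4851, 0.0963, 0.1281]
eef_rot: [0.0, 0.707, 0.707, 0.0]
contact_force: [0.9, -0.2, -1.2]
finger_gap: 0.402
grip_force: 59.9
time_s: 24.08
ee_pos: [0.4928, 0.2509, 0.0651]
eef_rot: [-0.001, 0.708, 0.707, -0.003]
contact_force: [0.1, -0.2, -0.6]
finger_gap: 0.403
grip_force: 59.9
```

```bash
python3 -m pendant '[[[0,0,0],[1,2,12],20],[[0,0,0],[1,2,21],20],[[0,0,0],[1,2,27],20],[[0,0,0],[1,2,27],20],[[0,0,0],[1,2,27],20]]'
```

```text
time_s: 24.7
ee_pos: [0.4974, 0.2548, 0.0405]
eef_rot: [0.0, 0.707, 0.707, 0.0]
contact_force: [-0.7, -0.2, -0.8]
finger_gap: 0.403
grip_force: 59.9
```

Release, lift, then back away to clear the view.

```bash
python3 -m pendant '[[[0,0,0],[-1,-1,2],20],[[0,0,0],[-1,-1,3],20],[[0,0,0],[-1,-1,3],20],[[0,0,0],[-1,-1,3],40],[[0,0,0],[-1,-1,3],54],[[0,0,0],[-1,-1,3],54],[[0,0,0],[-1,-1,-20],54],[[0,0,0],[-1,-1,-70],54]]'; python3 -m pendant '[[[0,0,0],[0,0,-60],54],[[0,0,0],[40,-20,-90],54],[[0,0,0],[80,-50,-90],54],[[0,0,0],[130,-80,-90],54],[[0,0,0],[180,-100,-90],54],[[0,0,0],[230,-120,-90],54],[[0,0,0],[280,-150,-90],54],[[0,0,0],[280,-150,-90],54]]'
python3 lid.py 4 >/dev/null
python3 - <<'E'
import cv2
a=cv2.imread("pics/top_4.png")[125:260,130:405]; cv2.imwrite("pics/f1.png",cv2.resize(a,None,fx=2.9,fy=2.9,interpolation=cv2.INTER_CUBIC))
E
```

```text
time_s: 25.7
ee_pos: [0.4937, 0.2526, 0.1085]
eef_rot: [-0.001, 0.707, 0.707, -0.003]
contact_force: [0.9, 0.1, 0.4]
finger_gap: 0.637
grip_force: 0.0
time_s: 26.7
ee_pos: [0.3435, 0.5368, 0.2003]
eef_rot: [-0.001, 0.705, 0.709, 0.0]
contact_force: [0.6, -0.9, 0.5]
finger_gap: 0.634
grip_force: 0.0
```

View pics/f1.png

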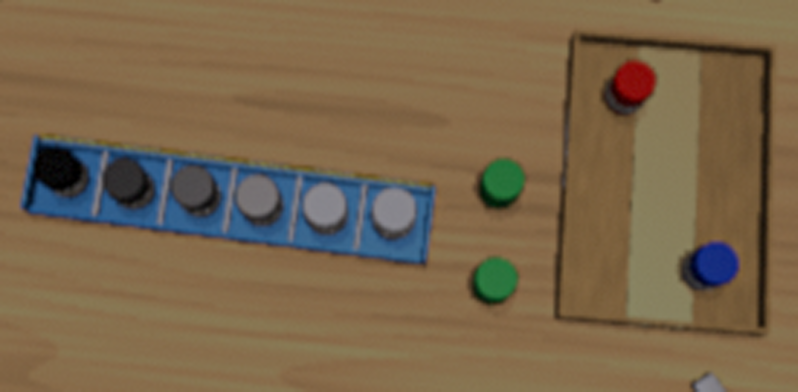

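View pics/side_4.png

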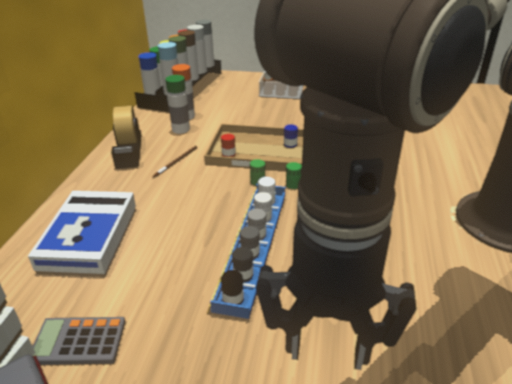

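The top crop shows a smooth run from black (59,169) to white (394,211), one jar per lane, with red and blue in place. The side view shows all of them upright. A numeric check, then I hand in.

Run:
```python
from h import *
yd=np.array([.0311,.9995]); xd=np.array([.9995,-.0311]); c=np.array([.4936,.1698])
for n,x,y in [("k",59,169),("ch",127,181),("dk",195,188),("mid",259,199),("lt",325,208),("w",394,211)]:
    d=px2w("top",130+(x+.5)/2.9-.5,125+(y+.5)/2.9-.5,.064)[:2]-c; print(n,(d@xd*1e3).round(1),(d@yd*1e3).round(1))
```

```text
k 0.6 136.4
ch -2.2 79.5
dk -0.8 23.5
mid -3.2 -29.6
lt -3.7 -83.9
w 1.0 -139.8
```

All six jars are within about 5 mm of their lane centres.

```bash
python3 -c "
from bench import *
print(finish_job())"
```

```text
the job is handed in; nothing more can be done
None
```

The four greys stand in the display in order from white to black, each within about 5 mm of its lane centre in the last picture; the job was handed in at about 27 s and gave back no verdict.

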